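# Set up the folded webcam for a call

### The arm

A 6-joint arm with a two-finger parallel gripper is mounted at the origin on the work surface. World frame = base frame: x ahead of the robot, y to its left, z up, the work surface at z = 0. Lengths are in mm, angles in rad, forces in N, time in s.
With the tool pointing down it reaches from about 300 to 775 mm from the base axis. Payload 14.6 kg.
Tool frame: the origin (TCP) lies on the centre line of the jaws, within the pads' length; the fingertips stand 11 mm ahead of it and the grasp point (between the pads) lies 8 mm behind it; z points along the fingers, y is the line along which they close (so a half turn about z gives the same grasp; the last joint's range is limited). The gripper opens to 85 mm and grips with 20 to 120 N. Pads are 22 mm wide; open, the fingers measure 114 mm over their backs; the gripper's body (76 mm by 85 mm) begins 54 mm behind the grasp point. The pads swing forward as they close: fully open they stand 13 mm farther back than shut.
Start: joints at [-1.398, 0.3, 1.521, -0, 1.321, -0.067], TCP at [130.623, -534.254, 242.281] pointing down, gripper open.
Joint ranges: [-3.03, 3.03], [-0.79, 2.21], [0.23, 2.52], [-1.04, 4.18], [0, 3.07], [-2.55, 2.55]. Speed limits (rad/s): [2.22, 2.22, 2.57, 3.14, 3.14, 3.14].

### API

Orientations are given as a 3x3 rotation matrix whose columns are the frame's x, y, z axes.
In Python, from cell import observe, camera, calibration, sign_off gives the robot as it stands. The module is installed in compiled form; this text tells all that it offers.
- The arm moves only by the tool play_rows, never from a script. Its argument "targets" is a list of rows, each a list of 7 numbers: the shift along the world's x, y, z in cm, then the turn, a rotation vector about the world's x, y, z in rad, then the gripper command: -1 is shut, 1 is fully open, values between are in proportion. A call has exactly 10 rows; each row is the pose to reach, as a shift and turn from the pose commanded when the call began; what a row does not reach only later rows make up. A row lasts 1/10 s, in which the tool goes at most 50 mm and 8.59 degrees, less where a joint would pass 70% of its speed; a pose out of reach is approached as far as the arm can. A call with a gripper value outside its range is refused whole. The fingers move at their own pace and stop on an object; the grip force is fixed at half the most. Time passes only in rows, so rows that repeat a pose let the fingers close, or fill a call up. It gives the time, the measured TCP pose, the force, the opening and the grip force at its end, in the units of the state.
- observe(): the state, without advancing time (a new reading comes with each control period).
- camera(name): name is "scene" or "top" or "wrist"; returns the picture (400x640x3 uint8, blue, green, red); there is no depth.
- calibration(name): a dict with "fx", "fy", "cx", "cy" (pixels), "dist_coeffs" ([k1, k2, p1, p2, k3] as OpenCV has them; the pictures are not rectified), "R" (3x3) and "t" (3): a world point X has camera coordinates R X + t; the wrist camera has in their place "T_tool_cam" (4x4, takes a point from camera to tool coordinates, whose origin is the TCP and whose axes are the flange's). Camera axes: x right, y down, z forward; pixel columns grow to the right and rows downward; lengths in mm; the calibration is good to about 2 mm. A picture is of the moment at which its call begins: read the wrist's pose just before it. calibration takes no time and is no camera call.
- sign_off(): hands the job in; it is judged then, once.
The state is a dict: "t": time; "joint_positions": joint angles; "qd": joint speeds; "effort": joint torques, N m; "ee_pos": TCP position; "tcp_rot": TCP orientation; "force": force on the tool from outside, world axes, zero at the start; "torque": the same for the moment, N m; "gripper_width": opening from 0.0 (shut) to 1.0 (fully open); "finger_force": force on a finger pad.
Only numpy, scipy, OpenCV 4.12 (cv2) and the standard library are available. Lean on these libraries where they do the work, as an engineer would, in place of code of your own. Each camera call takes 0.05 s, during which the arm holds its last target. There are 200 camera calls.

### The job

Get the webcam on the turntable ready for a call by pushing only, gently and with nothing grasped or lifted: turn the turntable until the webcam faces squarely towards the near edge of the desk, the side on which the robot is mounted, and push the webcam's folded head up on its hinge until it stands upright with the lens looking level. Leave the cactus pot standing in the turntable's centre well, do not disturb the tumbler or the keycap tray, and finish clear of everything.

Things in the scene. Friction and masses are not known exactly. Their poses are not given: they have to be found in the camera images.
- turntable (a joint): angle q (rad) of the white plastic turntable about its vertical axis, growing anticlockwise seen from above. 0: the webcam stands on the robot's side and faces straight to -x, square to the near edge. Starts at 0.55 to 1.45 (webcam turned towards -y), so turn it clockwise. Stays where it is left; friction 0.12 N m (about 1 N at the rim), turns about 3 rad either way.
- turntable_axis (a point): point on the turntable's axis, on the tray's floor (z = 0.018). The turntable does not slide on the desk. Tray 280 mm across, rim top at z = 0.034. In the middle a round well (outer radius 42 mm, wall top at z = 0.032) holds the pot. The half away from the webcam also holds a note block and a puck, fixed, under 35 mm high.
- divider_end (a point): on the top edge (z = 0.078), mid-thickness, 115 mm from the axis, of the divider along the +y axis of turntable_top (at q + 90 deg). Pushing this divider on its webcam side turns the turntable clockwise (q falls).
- turntable_top: turning part of the turntable, with three radial divider walls 4 mm thick, 40 to 137 mm from the axis, tops at z = 0.078. Origin on the axis at z = 0.012, z up; the walls run along its +x (directly away from the webcam), +y and -y axes, at world angles q, q + 90 deg and q - 90 deg from +x; the webcam is on its -x side, with no wall there. Touch it with no more than about 25 N.
- webcam (a joint): fold angle of the matte black webcam's head about its hinge (rad): 0 = head level with the lens straight down, 1.571 = head upright with the lens looking level, stop at 1.95 (tilted back too far). Starts at 0.25 to 0.6. The hinge is stiff (0.06 N m): the head stays where it is left.
- webcam_hinge (a point): middle of the webcam's hinge pin, 95 mm from the turntable's axis, at z = 0.084. The pin is level and square to the direction in which the webcam faces. The stem below it (10 by 26 mm) and the foot (52 by 60 by 8 mm) are fixed to the turntable.
- webcam_edge (a point): middle of the long edge between the head's lens face and its free end: 58 mm from the pin along the head and 12 mm off the head's middle plane on the lens side. Folded, it is the head's lowest outer edge, hanging over the turntable's rim, where a fingertip gets under it from outside; upright, it is the top front edge.
- webcam_head: the head: 92 mm wide (along the pin), 24 mm thick, from 6 to 58 mm from the pin. Origin at the middle of the pin; its -x axis runs from the pin to the free end, its -z axis is where the lens looks, its y axis is along the pin. Delicate: no more than about 20 N.
- pot: green ceramic pot with a small cactus, standing loose in the well in the turntable's centre: 66 mm across at the top, 95 mm high overall, origin at the centre of its underside, z up. Its underside is on the tray's floor (z = 0.018). It turns with the turntable.
- tumbler: stainless steel tumbler with black screw lid, standing loose on the desk beside the turntable: 77 mm across, 175 mm high, origin at the centre of its underside, z up.
- tray: orange hard silicone keycap tray lying loose on the desk on the turntable's other side: 150 mm (its x) by 80 mm (its y) by 18 mm high, origin at the centre of its underside.
Mind the look-alikes: they are no part of the job. What is meant by the pot is not pink, and is the larger of those in its own colour.

How it is judged (in metres and radians):
At the end, for the whole second after the job is handed in: The webcam faces the near edge of the desk to within 0.2 rad (11 degrees), its head is upright to within 0.17 rad (10 degrees), the turntable is at rest, the pot stands upright in its well, and tumbler and tray are within 20 mm of where they were (value of joint turntable between -0.2 and 0.2 rad and value of joint webcam between 1.401 and 1.741 rad and velocity of joint turntable between -0.05 and 0.05 rad/s and horizontal distance between pot and turntable_axis below 0.018 m and angle between each of pot, tumbler's own z axis and vertical below 0.1 rad and height (world z) of pot below 0.023 m and distance of each of tumbler, tray from where it was at the start of the episode below 0.02 m); the robot touches nothing.
It fails at once if the webcam's head is gripped or pressed hard (over 25 N) (contact force between the fingers and webcam_head above 25 N).
It fails at once if the turntable, a divider or the webcam's stand is gripped or pressed hard (over 35 N) (contact force between the fingers and turntable_top above 35 N).
It fails at once if the turntable is spun hard (over 3 rad/s) (velocity of joint turntable above 3 rad/s or velocity of joint turntable below -3 rad/s).
It fails at once if the pot is lifted or tipped (height (world z) of pot above 0.03 m or angle between pot's own z axis and vertical above 0.25 rad).
It fails at once if the tumbler or the tray is shoved, lifted or tipped (distance of any of tumbler, tray from where it was at the start of the episode above 0.03 m or angle between tumbler's own z axis and vertical above 0.25 rad).
It also fails if it takes over 51 s, if anything falls off the work surface, if the arm or the gripper's body presses on something with over 40 N, if the wrist force passes 120 N, or if a joint passes its speed limit or range.

## Working session

There is one attempt and no reset: what is moved stays moved. The work goes in short steps, Python scripts to look and compute and a tool call to move; the robot and the scene stay as the last step left them, time stands still between calls to the robot, and variables do not carry over. Pictures are saved under pics/ and viewed, at most 10 in all, crops included, and the job is handed in when it is done.

Besides the shell and the picture viewer there is one more tool, called after "Emit:" as name(argument=value, ...), one argument or row to a line, values as JSON. play_rows: Moves the arm, as the interface text tells. Its arguments: {"type":"object","properties":{"targets":{"type":"array","items":{"type":"array","items":{"type":"number"}}}},"required":["targets"]}

```bash
mkdir -p pics
python3 - <<'E'
from cell import *
import cv2,json,numpy as np
s=observe();print(s)
for n in("scene","top"):
    cv2.imwrite(f"pics/{n}0.png",camera(n)); c=calibration(n); print(n,{k:np.round(v,4).tolist() for k,v in c.items()})
print(calibration("wrist"))
E
```

```text
{'t': 0.0, 'joint_positions': array([-1.39756431e+00,  3.00485571e-01,  1.52160174e+00, -2.80617633e-06,
        1.32070181e+00, -6.65954465e-02]), 'qd': array([-0.00046282,  0.00141035,  0.00179432,  0.00032257,  0.00117382,
       -0.00137785]), 'effort': array([ 2.44546281e-04, -5.43503451e+01, -3.61795020e+01, -2.47661910e-05,
        4.01792640e-03,  3.09200857e-05]), 'ee_pos': array([ 130.60373099, -534.03295601,  241.70463026]), 'tcp_rot': array([[ 9.71378816e-01,  2.37535582e-01, -2.08909613e-04],
       [ 2.37535661e-01, -9.71378104e-01,  1.17809144e-03],
       [ 7.69084116e-05, -1.19399655e-03, -9.99999284e-01]]), 'force': array([-0.34614617,  0.03415725,  0.17809123]), 'torque': array([0.02399647, 0.000947  , 0.03687349]), 'finger_force': 0.0, 'gripper_width': 0.9974724134416473}
scene {'fx': 464.6236, 'fy': 464.6236, 'cx': 326.394, 'cy': 204.4614, 'dist_coeffs': [-0.0046, 0.0, 0.0, 0.0, 0.0], 'R': [[-0.2559, 0.9667, 0.0099], [0.8022, 0.218, -0.5558], [-0.5394, -0.1343, -0.8312]], 't': [89.6715, -416.0849, 1412.5797]}
top {'fx': 403.5364, 'fy': 403.5364, 'cx': 311.176, 'cy': 198.2361, 'dist_coeffs': [-0.0935, 0.0, 0.0, 0.0, 0.0], 'R': [[0.0178, -0.9998, -0.0103], [-0.9914, -0.0163, -0.1295], [0.1293, 0.0125, -0.9915]], 't': [24.2326, 558.3977, 1013.7078]}
{'fx': 287.8102831484045, 'fy': 287.8102831484045, 'cx': 322.65890119979866, 'cy': 199.52163838236876, 'dist_coeffs': array([-0.01540396,  0.        ,  0.        ,  0.        ,  0.        ]), 'T_tool_cam': array([[-5.25966851e-04, -9.49315708e-01, -3.14323735e-01,
         8.05056837e+01],
       [ 9.99999837e-01, -5.68994188e-04,  4.51393043e-05,
         3.17779360e-01],
       [-2.21699829e-04, -3.14323660e-01,  9.49315853e-01,
        -1.31555546e+02],
       [ 0.00000000e+00,  0.00000000e+00,  0.00000000e+00,
         1.00000000e+00]])}
```

View pics/top0.png

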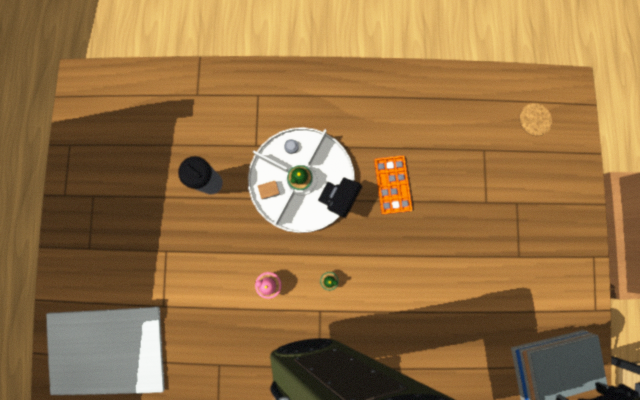

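View pics/scene0.png

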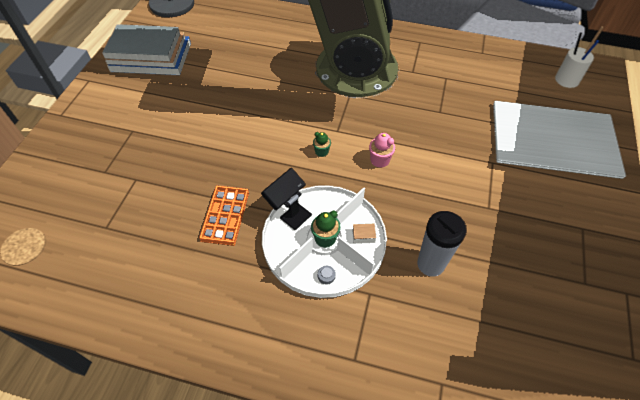

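The top view shows the turntable centred near (301,178), with the webcam to the lower right around (342,196). The +y divider ends near (279,222), the tray is near (394,185), the tumbler near (195,172), and the small look-alike pots are at (330,281) and (268,285). I'll enlarge it.

```bash
cat > h.py <<'E'
from cell import *
import cv2,numpy as np
def proj(n,X):
    c=calibration(n);K=np.array([[c['fx'],0,c['cx']],[0,c['fy'],c['cy']],[0,0,1]])
    R=np.array(c['R']);p,_=cv2.projectPoints(np.atleast_2d(np.array(X,float)),cv2.Rodrigues(R)[0],np.array(c['t'],float),K,np.array(c['dist_coeffs']))
    return p[:,0]
def unproj(n,uv,z):
    c=calibration(n);K=np.array([[c['fx'],0,c['cx']],[0,c['fy'],c['cy']],[0,0,1]])
    R=np.array(c['R']);t=np.array(c['t'])
    p=cv2.undistortPoints(np.array(uv,float).reshape(-1,1,2),K,np.array(c['dist_coeffs']))[:,0]
    d=np.c_[p,np.ones(len(p))]@R; o=-R.T@t
    return o+d*((z-o[2])/d[:,2])[:,None]
E
python3 - <<'E'
from h import *
a=cv2.imread('pics/top0.png')[115:245,235:425];b=cv2.imread('pics/scene0.png')[160:310,250:400]
cv2.imwrite('pics/c1.png',cv2.resize(a,None,fx=4,fy=4,interpolation=cv2.INTER_CUBIC))
cv2.imwrite('pics/c2.png',cv2.resize(b,None,fx=4,fy=4,interpolation=cv2.INTER_CUBIC))
E
```

```text
(no output)
```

View pics/c1.png

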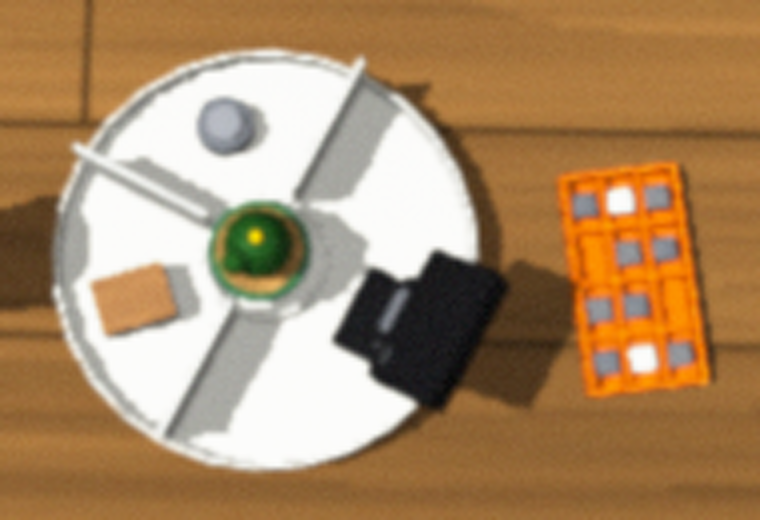

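View pics/c2.png

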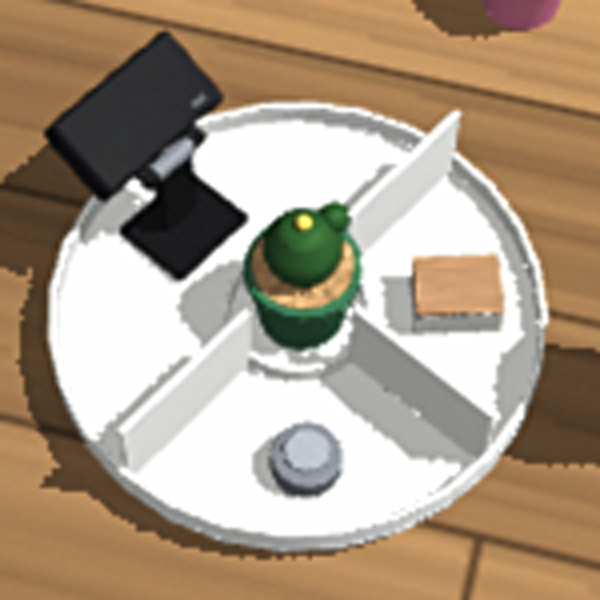

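In the c1 crop the divider tips are at (165,437), (362,60) and (75,148), the head's outer corners at (508,285) and (440,408), and the pin near (393,313). In the c2 crop the tips are at (460,112), (125,465) and (490,425). The head's free-end top corners are at (47,130) and (165,33).

Run:
```python
from h import *
from scipy.optimize import least_squares
f=lambda P,o:[(o[0]+(x+.5)/4-.5,o[1]+(y+.5)/4-.5) for x,y in P]
T=np.array(f([(165,437),(362,60),(75,148)],(235,115)));S=np.array(f([(460,112),(122,465),(490,425)],(250,160)))
Th=np.array(f([(508,285),(440,408)],(235,115)));Sh=np.array(f([(165,33),(47,130)],(250,160)))
U=unproj('top',T,78);print('top tips',U.round(1), unproj('scene',S,[78]).round(1))
def model(p):
    x,y,q=p[:3];a=q+np.array([np.pi/2,-np.pi/2,0])
    return np.c_[x+137*np.cos(a),y+137*np.sin(a),np.full(3,78)]
r=least_squares(lambda p:np.r_[(proj('top',model(p))-T).ravel(),(proj('scene',model(p))-S).ravel()],[*U[:2,:2].mean(0),1.])
print(r.x,r.fun.round(1))
x,y,q=r.x
# rim check
img=cv2.imread('pics/top0.png')
def rim(n,im):
    m=((im.min(2)>150)).astype(np.uint8);k,l,s,c=cv2.connectedComponentsWithStats(m);return
# head: back/free edge, +-46, 58, 12 other side
d=np.array([-np.cos(q),-np.sin(q),0]);w=np.array([np.sin(q),-np.cos(q),0]);z=np.array([0,0,1])
def head(th,off=12):
    a=d*np.cos(th)+z*np.sin(th); b=-d*np.sin(th)+z*np.cos(th) # b back normal (lens = -b)
    h=np.array([x,y,84])+95*d
    return h+58*a+off*b, w
def hc(th):
    e,_=head(th);return np.array([e+46*w,e-46*w])
for flip in(1,-1):
  g=least_squares(lambda p:np.r_[(proj('top',hc(p[0])[::flip])-Th).ravel(),(proj('scene',hc(p[0])[::flip])-Sh).ravel()],[.4])
  print(g.x,g.fun.round(1))
th=g.x[0]
```

```text
top tips [[4.869e+02 1.198e+02 7.800e+01]
 [7.303e+02 7.000e-01 7.800e+01]
 [6.698e+02 1.827e+02 7.800e+01]] [[490.1 126.9  78. ]
 [750.9   8.2  78. ]
 [680.3 183.9  78. ]]
[615.96338698  62.67735319   1.12486201] [-0.7 -2.2 -1.1 -3.5 -1.3 -2.  -2.4  0.3 -0.4 -5.5  1.7 -1.9]
[0.19004345] [  1.1  -4.7   1.7  -1.9 -33.1  27.5  25.2 -21.9]
[0.1627709] [-15.2  29.1  18.3 -35.3  -4.5   2.6  -3.7   3.5]
```

Run:
```python
from h import *
from scipy.optimize import least_squares
f=lambda P,o:np.array([(o[0]+(x+.5)/4-.5,o[1]+(y+.5)/4-.5) for x,y in P])
T=f([(165,437),(362,60),(75,148)],(235,115));S=f([(460,112),(115,434),(491,420)],(250,160))
Th=f([(508,285),(440,408)],(235,115));Sh=f([(47,130),(165,33)],(250,160))
def geo(p,th):
    x,y,q=p;a=q+np.array([np.pi/2,-np.pi/2,0])
    d=np.array([-np.cos(q),-np.sin(q),0]);w=np.array([np.sin(q),-np.cos(q),0]);z=np.array([0,0,1])
    A=d*np.cos(th)+z*np.sin(th);b=-d*np.sin(th)+z*np.cos(th);h=np.array([x,y,84])+95*d
    e=h+58*A+12*b
    return np.c_[x+137*np.cos(a),y+137*np.sin(a),np.full(3,78)],np.array([e+46*w,e-46*w]),h,h+58*A-12*b,d,w
def res(p,parts=False):
    D,H,*_=geo(p[:3],p[3])
    X=np.r_[D,H]
    return np.r_[(proj('top',X)-np.r_[T,Th]).ravel(),(proj('scene',X)-np.r_[S,Sh]).ravel()]
r=least_squares(res,[616,62,1.1,.4],loss='soft_l1');print(r.x.round(3),res(r.x).round(1))
D,H,h,e,d,w=geo(r.x[:3],r.x[3]);print('tips',D.round(),'hinge',h.round(),'edge',e.round(),'d',d.round(3),'w',w.round(3))
# tumbler & tray rough
print('tumbler lid',unproj('top',[(195,170)],175).round(),'tray corners',unproj('top',f([(558,175),(680,163),(710,383),(588,397)],(235,115)),18).round())
print('pots',unproj('top',[(330,283),(268,287)],20).round())
```

```text
[6.11365e+02 6.31560e+01 1.09000e+00 2.28000e-01] [-2.7 -1.3  0.4 -1.  -0.7 -1.9  0.3 -1.  -0.4  1.4 -0.2 -0.1  0.6 -1.
  0.6 -1.  -1.3 -0.5 -1.2 -0.5]
tips [[490. 127.  78.]
 [733.  -0.  78.]
 [675. 185.  78.]] hinge [567. -21.  84.] edge [540. -74.  85.] d [-0.462 -0.887  0.   ] w [ 0.887 -0.462  0.   ]
tumbler lid [[601. 301. 175.]] tray corners [[ 671. -133.   18.]
 [ 681. -216.   18.]
 [ 532. -234.   18.]
 [ 522. -153.   18.]]
pots [[340. -19.  20.]
 [327. 142.  20.]]
```

Estimates: the axis is at (611,63), q ≈ 1.09 and the fold ≈ 0.25. I'll start by approaching above the webcam sector beside the +y divider.

Emit:
play_rows(
  targets=[
    [2.4,4,0,0,0,-0.03,-1],
    [4.8,8,0,0,0,-0.06,-1],
    [7.2,12,0,0,0,-0.09,-1],
    [9.6,16,0,0,0,-0.12,-1],
    [12,20,0,0,0,-0.15,-1],
    [14.4,24,0,0,0,-0.18,-1],
    [16.8,28,0,0,0,-0.2,-1],
    [19.2,32,0,0,0,-0.22,-1],
    [21.6,36,0,0,0,-0.24,-1],
    [24,40,0,0,0,-0.24,-1],
  ],
)

```text
t: 1.1
ee_pos: [371.1, -132.4, 242.3]
tcp_rot: [[1.0, -0.001, 0.0], [-0.001, -1.0, -0.0], [0.0, 0.0, -1.0]]
force: [0.1, -0.6, 0.2]
gripper_width: 0.005
finger_force: 0.0
```

Emit:
play_rows(
  targets=[
    [2.4,4,0,0,0,0,-1],
    [4.8,8,0,0,0,0,-1],
    [7.2,12,0,0,0,0,-1],
    [9.6,16,0,0,0,0,-1],
    [12.6,20.4,0,0,0,0,-1],
    [12.6,20.4,-4,0,0,0,-1],
    [12.6,20.4,-8,0,0,0,-1],
    [12.6,20.4,-10,0,0,0,-1],
    [12.6,20.4,-10,0,0,0,-1],
    [12.6,20.4,-10,0,0,0,-1],
  ],
)

```text
t: 2.1
ee_pos: [496.9, 69.7, 143.0]
tcp_rot: [[1.0, -0.0, 0.0], [-0.0, -1.0, 0.0], [0.0, -0.0, -1.0]]
force: [-0.6, -0.4, -0.3]
gripper_width: -0.001
finger_force: 0.0
```

Run:
```python
from h import *
s=observe();print(s['t'],s['ee_pos'],s['tcp_rot'].round(3),s['force'],s['gripper_width'])
cv2.imwrite('pics/w1.png',camera('wrist'))
```

```text
2.1 [496.92076134  69.73857351 142.996189  ] [[ 1. -0.  0.]
 [-0. -1.  0.]
 [ 0. -0. -1.]] [-0.61913234 -0.3866746  -0.32783523] -0.001146787296111116
```

View pics/w1.png

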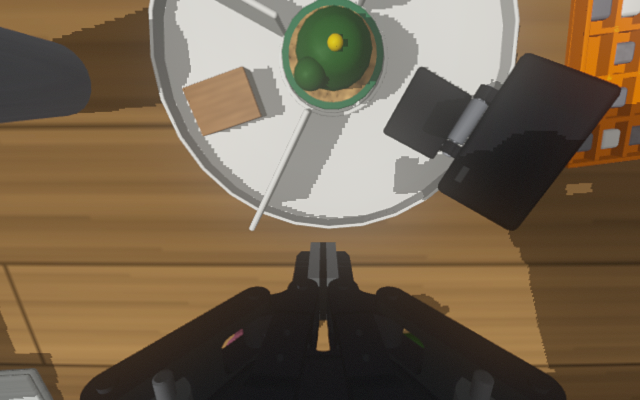

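The wrist view shows the divider from (252,229) to (307,112), the pin at (455,140)–(483,95), and the rim's nearest point at (330,226). The fingers are clear in the sector.

```bash
cat >> h.py <<'E'
def wun(uv,z,s):
    c=calibration('wrist');K=np.array([[c['fx'],0,c['cx']],[0,c['fy'],c['cy']],[0,0,1]]);T=np.array(c['T_tool_cam'])
    R=s['tcp_rot'];p=cv2.undistortPoints(np.array(uv,float).reshape(-1,1,2),K,np.array(c['dist_coeffs']))[:,0]
    d=np.c_[p,np.ones(len(p))]@(R@T[:3,:3]).T;o=s['ee_pos']+R@T[:3,3]
    return o+d*((np.asarray(z)-o[2])/d[:,2])[:,None]
E
python3 - <<'E'
from h import *
s=observe()
P=wun([(252,229),(307,112),(462,142),(486,90),(330,226),(529,54),(620,90),(513,229)],[78,78,84,84,34,100,110,110],s);print(P.round(1))
v=P[0]-P[1];print('q',np.arctan2(v[1],v[0])-np.pi/2, 'axis', (P[0]-137*v/np.linalg.norm(v)).round(1))
E
```

```text
[[489.5 122.2  78. ]
 [573.2  79.6  78. ]
 [554.4 -22.5  84. ]
 [586.7 -33.   84. ]
 [472.8  62.7  34. ]
 [604.9 -45.4 100. ]
 [586.1 -93.3 110. ]
 [503.5 -50.6 110. ]]
q 1.0998043232584562 axis [611.6  60.   78. ]
```

Emit:
play_rows(
  targets=[
    [0,0,-4,0,0,0,-1],
    [0,0,-7,0,0,0,-1],
    [0,0,-8.5,0,0,0,-1],
    [0.3,0.5,-8.5,0,0,0,-1],
    [0.6,1.1,-8.5,0,0,0,-1],
    [0.9,1.6,-8.5,0,0,0,-1],
    [1.1,2.1,-8.5,0,0,0,-1],
    [1.35,2.6,-8.5,0,0,0,-1],
    [1.6,3.1,-8.5,0,0,0,-1],
    [1.8,3.55,-8.5,0,0,0,-1],
  ],
)

```text
t: 3.15
ee_pos: [514.9, 105.6, 57.5]
tcp_rot: [[1.0, -0.0, 0.0], [-0.0, -1.0, -0.0], [0.0, 0.0, -1.0]]
force: [-0.3, -1.8, -0.9]
gripper_width: -0.003
finger_force: 0.7
```

Emit:
play_rows(
  targets=[
    [0.25,0.5,0,0,0,0,-1],
    [0.5,1.0,0,0,0,0,-1],
    [0.8,1.45,0,0,0,0,-1],
    [1.25,2.05,0,0,0,0,-1],
    [1.7,2.6,0,0,0,0,-1],
    [2.2,3.15,0,0,0,0,-1],
    [2.6,3.5,0,0,0,0,-1],
    [3.05,3.85,0,0,0,0,-1],
    [3.5,4.2,0,0,0,0,-1],
    [3.95,4.5,0,0,0,0,-1],
  ],
)

```text
t: 4.15
ee_pos: [554.5, 150.5, 57.2]
tcp_rot: [[1.0, -0.0, -0.0], [-0.0, -1.0, -0.0], [-0.0, 0.0, -1.0]]
force: [-0.4, -2.5, -0.0]
gripper_width: -0.003
finger_force: 0.7
```

Emit:
play_rows(
  targets=[
    [0.5,0.3,0,0,0,0,-1],
    [1.0,0.55,0,0,0,0,-1],
    [1.5,0.8,0,0,0,0,-1],
    [2.1,1.0,0,0,0,0,-1],
    [2.5,1.1,0,0,0,0,-1],
    [2.9,1.2,0,0,0,0,-1],
    [3.3,1.3,0,0,0,0,-1],
    [3.6,1.4,0,0,0,0,-1],
    [3.8,1.45,0,0,0,0,-1],
    [3.8,1.45,0,0,0,0,-1],
  ],
)

```text
t: 5.15
ee_pos: [592.4, 164.9, 57.3]
tcp_rot: [[1.0, -0.0, 0.0], [-0.0, -1.0, 0.0], [0.0, -0.0, -1.0]]
force: [0.4, 0.2, -0.1]
gripper_width: 0.002
finger_force: 0.0
```

Run:
```python
from h import *
s=observe();print(s['t'],s['ee_pos'],s['force'])
a=camera('wrist');b=camera('top')[105:235,225:415]
cv2.imwrite('pics/m2.png',np.vstack([cv2.resize(a,(560,350)),cv2.resize(b,(350,240),interpolation=cv2.INTER_CUBIC)[:, :].copy() if 0 else cv2.copyMakeBorder(cv2.resize(b,(365,250),interpolation=cv2.INTER_CUBIC),0,0,0,195,cv2.BORDER_CONSTANT)]))
```

```text
5.15 [592.42178406 164.86639779  57.3251748 ] [ 0.41366078  0.19434931 -0.12865581]
```

View pics/m2.png

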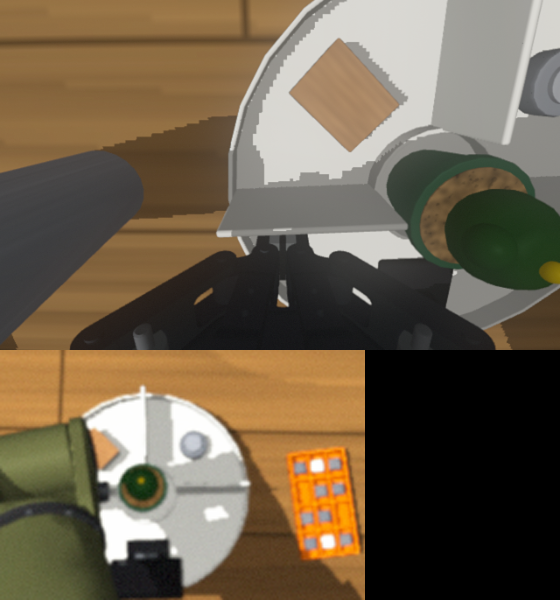

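Emit:
play_rows(
  targets=[
    [-2,0,0,0,0,0,-1],
    [-3,0,0.5,0,0,0,-1],
    [-3,0,5,0,0,0,-1],
    [-3,0,10,0,0,0,-1],
    [-3,0,14,0,0,0,-1],
    [-7,-2,15,0,0,0,-1],
    [-11,-4,15,0,0,0,-1],
    [-15,-6.5,15,0,-0.1,0,-1],
    [-19,-9,15,0,-0.2,0,-1],
    [-23.3,-10.4,15,0,-0.3,0,-1],
  ],
)

```text
t: 6.25
ee_pos: [361.1, 60.9, 207.6]
tcp_rot: [[0.956, -0.001, 0.292], [-0.001, -1.0, -0.0], [0.292, 0.0, -0.956]]
force: [0.1, -0.5, 2.5]
gripper_width: 0.001
finger_force: 0.0
```

Emit:
play_rows(
  targets=[
    [0,0,0,0,-0.12,0,-1],
    [0,0,-1,0,-0.24,0,-1],
    [0,0,-3,0,-0.36,0,-1],
    [0,0,-5,0,-0.48,0,-1],
    [0,0,-7,0,-0.57,0,-1],
    [0,0,-8,0,-0.57,0,-1],
    [0,0,-8,0,-0.57,0,-1],
    [0,0,-8,0,-0.57,0,-1],
    [0,0,-8,0,-0.57,0,-1],
    [0,0,-8,0,-0.57,0,-1],
  ],
)

```text
t: 7.25
ee_pos: [381.3, 56.0, 154.2]
tcp_rot: [[0.674, 0.006, 0.739], [-0.003, -1.0, 0.011], [0.739, -0.009, -0.674]]
force: [0.4, 0.2, 0.4]
gripper_width: 0.001
finger_force: 0.0
```

Run:
```python
from h import *
s=observe();print(s['t'],s['ee_pos'],s['joint_positions'].round(2),s['tcp_rot'].round(3))
cv2.imwrite('pics/w3.png',camera('wrist'))
```

```text
7.25 [381.30022451  55.9836285  154.23437044] [ 0.08 -0.24  2.52 -0.93  0.06  2.55] [[ 0.674  0.006  0.739]
 [-0.003 -1.     0.011]
 [ 0.739 -0.009 -0.674]]
```

View pics/w3.png

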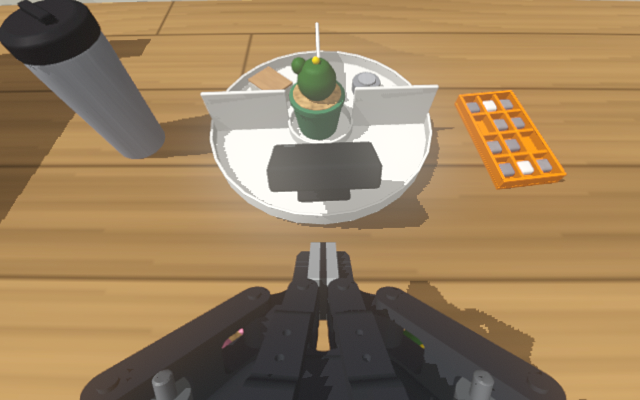

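Emit:
play_rows(
  targets=[
    [1,0,3,0,0.15,0,-1],
    [2,0,3,0,0.27,0,-1],
    [3,0,2,0,0.3,0,-1],
    [4,0,1,0,0.3,0,-1],
    [5,0,0,0,0.3,0,-1],
    [5.5,0,-1,0,0.3,0,-1],
    [6,0,-2,0,0.3,0,-1],
    [6,0,-3,0,0.3,0,-1],
    [6,0,-3,0,0.3,0,-1],
    [6,0,-3,0,0.3,0,-1],
  ],
)

```text
t: 8.3
ee_pos: [441.2, 56.2, 124.1]
tcp_rot: [[0.863, 0.006, 0.506], [-0.0, -1.0, 0.012], [0.506, -0.01, -0.863]]
force: [0.0, 0.4, 0.7]
gripper_width: -0.001
finger_force: 0.0
```

Run:
```python
from h import *
s=observe();print(s['t'],s['ee_pos'],s['joint_positions'].round(2),s['tcp_rot'].round(3))
```

```text
8.3 [441.20294603  56.19375484 124.05394871] [ 0.05  0.02  2.25 -0.04  0.34  1.66] [[ 0.863  0.006  0.506]
 [-0.    -1.     0.012]
 [ 0.506 -0.01  -0.863]]
```

Emit:
play_rows(
  targets=[
    [-1.5,0.5,0,0,0,0,-1],
    [-2.8,0.5,-1.5,0,0,0,-1],
    [-2.8,0.5,-3.5,0,0,0,-1],
    [-2.8,0.5,-5.5,0,0,0,-1],
    [-2.8,0.5,-6.2,0,0,0,-1],
    [-2.0,0.5,-6.2,0,0,0,-1],
    [-1,0.5,-6.2,0,0,0,-1],
    [0,0.5,-6.2,0,0,0,-1],
    [1.2,0.5,-6.2,0,0,0,-1],
    [1.2,0.5,-6.2,0,0,0,-1],
  ],
)

```text
t: 9.3
ee_pos: [455.0, 61.0, 62.4]
tcp_rot: [[0.862, 0.006, 0.507], [0.0, -1.0, 0.011], [0.507, -0.01, -0.862]]
force: [0.3, -0.4, -0.2]
gripper_width: 0.002
finger_force: 0.0
```

Run:
```python
from h import *
s=observe();print(s['t'],s['ee_pos'],s['joint_positions'].round(2),s['force'])
a=camera('wrist');b=camera('scene')[150:320,230:430]
cv2.imwrite('pics/m4.png',np.vstack([cv2.resize(b,(400,340),interpolation=cv2.INTER_CUBIC),cv2.resize(a,(400,250))]))
```

```text
9.3 [455.01732637  61.0003858   62.37369902] [ 0.06  0.21  2.25 -0.14  0.16  1.76] [ 0.34545606 -0.388103   -0.22075857]
```

View pics/m4.png

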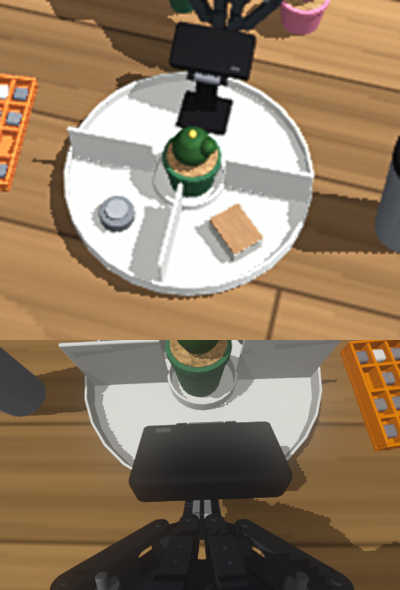

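Emit:
play_rows(
  targets=[
    [-0.4,0,1,0,0,0,-1],
    [-0.6,0,1.6,0,0,0,-1],
    [-0.6,0,2.1,0,0,0,-1],
    [-0.5,0,2.6,0,0,0,-1],
    [-0.45,0,3.1,0,0,0,-1],
    [-0.35,0,3.6,0,0,0,-1],
    [-0.26,0,4,0,0,0,-1],
    [0,0,4.5,0,0,0,-1],
    [0.3,0,5,0,0,0,-1],
    [0.6,0,5.4,0,0,0,-1],
  ],
)

```text
t: 10.4
ee_pos: [459.4, 61.1, 116.1]
tcp_rot: [[0.863, 0.006, 0.506], [0.001, -1.0, 0.011], [0.506, -0.009, -0.863]]
force: [-1.7, 0.8, -0.7]
gripper_width: 0.002
finger_force: 1.0
```

Emit:
play_rows(
  targets=[
    [0.2,0,0.3,0,0,0,-1],
    [0.35,0,0.45,0,0,0,-1],
    [0.6,0,0.7,0,0,0,-1],
    [0.85,0,0.9,0,0,0,-1],
    [1.05,0,1.1,0,0,0,-1],
    [1.25,0,1.25,0,0,0,-1],
    [1.45,0,1.35,0,0,0,-1],
    [1.7,0,1.5,0,0,0,-1],
    [1.9,0,1.6,0,0,0,-1],
    [1.9,0,1.6,0,0,0,-1],
  ],
)

```text
t: 11.4
ee_pos: [478.5, 61.0, 131.9]
tcp_rot: [[0.862, 0.006, 0.506], [0.001, -1.0, 0.011], [0.506, -0.009, -0.862]]
force: [-1.0, 0.2, -0.1]
gripper_width: -0.003
finger_force: 0.0
```

Run:
```python
from h import *
s=observe();print(s['t'],s['ee_pos'],s['joint_positions'].round(2),s['force'])
a=camera('wrist');b=camera('scene')
cv2.imwrite('pics/s5.png',b);cv2.imwrite('pics/w5.png',a)
cv2.imwrite('pics/m5.png',np.hstack([cv2.resize(b[150:250,270:370],(500,500),interpolation=cv2.INTER_CUBIC),a[:, 170:470]]) if 0 else np.vstack([cv2.resize(b[150:220,270:370],(500,350),interpolation=cv2.INTER_CUBIC),cv2.resize(a[:300],(500,234))]))
```

```text
11.4 [478.54853323  61.00422444 131.91244827] [ 0.06  0.09  2.15 -0.05  0.37  1.67] [-0.98496221  0.23472292 -0.12480835]
```

View pics/m5.png

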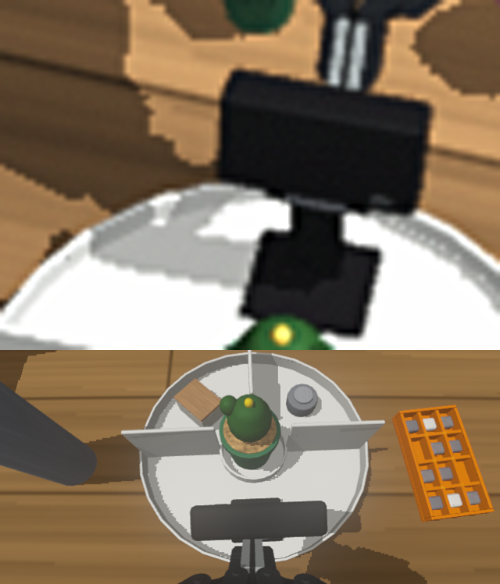

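The head is now nearly upright. In the crop the front-top edge runs (235,70)–(430,101), and the back-bottom corners are at (219,178) and (412,213). I'll fit the fold angle to these.

```bash
cat > fit.py <<'E'
from h import *
from scipy.optimize import least_squares
def corners(x,y,q,th):
    d=np.array([-np.cos(q),-np.sin(q),0]);w=np.array([np.sin(q),-np.cos(q),0]);z=np.array([0,0,1])
    A=d*np.cos(th)+z*np.sin(th);b=-d*np.sin(th)+z*np.cos(th);h=np.array([x,y,84])+95*d
    f=lambda s,o,k:h+s*A+o*b+k*46*w
    # -y front top, +y front top, -y back bottom, +y back bottom
    return np.array([f(58,-12,1),f(58,-12,-1),f(6,12,1),f(6,12,-1)])
def fit(px):
    px=np.array(px)
    r=least_squares(lambda p:np.r_[(proj('scene',corners(*p))-px).ravel(),(p[0]-612)/4,(p[1]-62)/4],[612,62,0,1.4])
    print('x,y,q,th',r.x.round(3),r.fun.round(1))
E
python3 - <<'E'
from fit import *
fit([(270+u/5-.4,150+v/5-.4) for u,v in [(235,70),(430,101),(219,178),(412,213)]])
img=cv2.imread('pics/s5.png')
for th,c in((1.35,(0,255,0)),(1.57,(0,0,255))):print(th,((proj('scene',corners(612,62,0.02,th))-[270,150]+.4)*5).round().tolist())
E
```

```text
x,y,q,th [6.06571e+02 6.27810e+01 4.00000e-02 1.51000e+00] [-1.2 -1.   0.8  0.2 -0.6  0.6  0.7  1.  -1.4  0.2]
1.35 [[234.0, 63.0], [437.0, 103.0], [216.0, 185.0], [415.0, 225.0]]
1.57 [[227.0, 78.0], [432.0, 119.0], [215.0, 191.0], [414.0, 231.0]]
```

Run:
```python
from h import *
s=observe()
f=lambda P:[(u/.78125,(v-350)/.78) for u,v in P]
D=wun(f([(122,432),(384,422)]),78,s);print('tips',D.round(1),'mid',D.mean(0).round(1),'q',np.arctan2(*(D[0]-D[1])[[1,0]])-np.pi/2)
print('head back edge',wun(f([(191,508),(326,502)]),142,s).round(1),'front',wun(f([(193,540),(327,533)]),142,s).round(1))
# edge localisation of head top face and divider tops down columns
g=cv2.GaussianBlur(cv2.cvtColor(cv2.imread('pics/w5.png'),6),(1,9),0).astype(int)
for u in(265,290,380,400):
    c=g[:,u];print(u,c[185:260:3].tolist())
```

```text
tips [[603.1 196.   78. ]
 [614.6 -74.1  78. ]] mid [608.9  61.   78. ] q 0.04273667607705778
head back edge [[510.4 100.8 142. ]
 [514.8  12.2 142. ]] front [[489.6  98.2 142. ]
 [494.4  12.8 142. ]]
265 [216, 216, 216, 216, 189, 106, 82, 83, 83, 81, 80, 79, 78, 76, 75, 73, 71, 70, 67, 87, 177, 207, 168, 144, 144]
290 [216, 216, 216, 209, 141, 81, 78, 79, 78, 77, 76, 74, 72, 71, 70, 68, 67, 65, 64, 108, 198, 215, 215, 215, 214]
380 [214, 214, 208, 142, 81, 77, 77, 76, 75, 74, 73, 71, 70, 70, 68, 67, 65, 66, 130, 206, 213, 213, 213, 213, 203]
400 [214, 214, 197, 115, 81, 80, 79, 77, 76, 74, 73, 72, 71, 69, 68, 67, 65, 67, 108, 141, 143, 127, 121, 122, 85]
```

Emit:
play_rows(
  targets=[
    [0.15,0,0.05,0,0,0,-1],
    [0.3,0,0.1,0,0,0,-1],
    [0.45,0,0.1,0,0,0,-1],
    [0.6,0,0.1,0,0,0,-1],
    [0.75,0,0.1,0,0,0,-1],
    [0.75,0,0.1,0,0,0,-1],
    [-0.5,0,0.1,0,0,0,-1],
    [-2,0,0.3,0,0,0,-1],
    [-4,0,1,0,0,0,-1],
    [-4,0,1.5,0,0,0,-1],
  ],
)

```text
t: 12.5
ee_pos: [436.8, 61.0, 146.7]
tcp_rot: [[0.863, 0.007, 0.505], [0.001, -1.0, 0.011], [0.505, -0.009, -0.863]]
force: [0.6, 0.2, -0.7]
gripper_width: -0.005
finger_force: 0.0
```

Emit:
play_rows(
  targets=[
    [0,0,2,0,0.1,0,-1],
    [0,0,5,0,0.2,0,-1],
    [0,0,8,0,0.3,0,-1],
    [0,0,11,0,0.4,0,-1],
    [0,0,11,0,0.45,0,-1],
    [0,0,11,0,0.45,0,-1],
    [0,0,11,0,0.45,0,-1],
    [0,0,11,0,0.45,0,-1],
    [0,0,11,0,0.45,0,-1],
    [0,0,11,0,0.45,0,-1],
  ],
)

```text
t: 13.5
ee_pos: [438.0, 61.0, 256.6]
tcp_rot: [[0.997, 0.002, 0.08], [0.001, -1.0, 0.011], [0.08, -0.011, -0.997]]
force: [-0.0, -0.5, 0.1]
gripper_width: 0.002
finger_force: 0.0
```

Run:
```python
from h import *
s=observe();print(s['t'],s['ee_pos'],s['tcp_rot'].round(3),s['force'])
a=camera('wrist');b=camera('scene');t=camera('top')
cv2.imwrite('pics/w6.png',a);cv2.imwrite('pics/s6.png',b);cv2.imwrite('pics/t6.png',t)
cv2.imwrite('pics/m6.png',np.vstack([cv2.resize(a[:290],(640,290)),np.hstack([cv2.resize(b[150:220,275:355],(345,302),interpolation=cv2.INTER_CUBIC),cv2.resize(t[105:235,225:350],(295,302),interpolation=cv2.INTER_CUBIC)])]))
```

```text
13.5 [438.01904028  61.04894167 256.57434729] [[ 0.997  0.002  0.08 ]
 [ 0.001 -1.     0.011]
 [ 0.08  -0.011 -0.997]] [-0.00916809 -0.46535055  0.12560964]
```

View pics/m6.png

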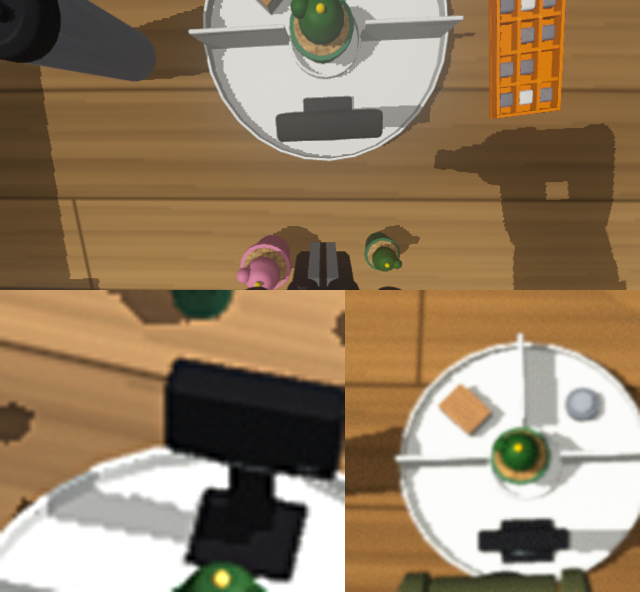

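Run:
```python
from h import *
s=observe()
D=wun([(190,34),(462,18)],78,s);print('tips',D.round(1),'mid',D.mean(0).round(1),'q',np.arctan2(*(D[0]-D[1])[[1,0]])-np.pi/2)
B=wun([(277,114),(382,107)],142,s);F=wun([(279,141),(383,135)],142,s);print(B.round(1),F.round(1))
# model comparison
from fit import corners
c=calibration('wrist');K=np.array([[c['fx'],0,c['cx']],[0,c['fy'],c['cy']],[0,0,1]]);T=np.array(c['T_tool_cam'])
R=(s['tcp_rot']@T[:3,:3]).T;o=s['ee_pos']+s['tcp_rot']@T[:3,3]
m=D.mean(0)
for th in(1.4,1.5,1.57,1.65,1.74):
    P=corners(m[0],m[1],.045,th);h=np.array([m[0]-95,m[1],84])
    back=P[:2]+24*np.array([np.sin(th),.045,np.cos(th)])
    p,_=cv2.projectPoints(np.r_[P[:2],back,P[2:]],cv2.Rodrigues(R)[0],-R@o,K,c['dist_coeffs']);print(th,p[:,0].round().tolist())
```

```text
tips [[601.3 196.   78. ]
 [615.1 -74.3  78. ]] mid [608.2  60.9  78. ] q 0.05120392168007393
[[520.5 100.6 142. ]
 [526.2  12.4 142. ]] [[498.1  99.6 142. ]
 [503.3  10.4 142. ]]
1.4 [[383.0, 146.0], [278.0, 151.0], [384.0, 118.0], [275.0, 123.0], [374.0, 111.0], [283.0, 115.0]]
1.5 [[383.0, 140.0], [277.0, 144.0], [384.0, 111.0], [274.0, 116.0], [374.0, 110.0], [283.0, 114.0]]
1.57 [[383.0, 135.0], [276.0, 140.0], [384.0, 106.0], [274.0, 111.0], [374.0, 110.0], [283.0, 114.0]]
1.65 [[384.0, 129.0], [276.0, 134.0], [383.0, 100.0], [274.0, 105.0], [373.0, 109.0], [283.0, 113.0]]
1.74 [[384.0, 123.0], [275.0, 128.0], [383.0, 94.0], [274.0, 99.0], [373.0, 109.0], [283.0, 113.0]]
```

The front edge matches a fold of about 1.56 and q ≈ 0.05. The pot is in its well and the arm is clear, so I'll hand it in.

```bash
python3 -c "
from cell import *
print(sign_off())"
```

```text
the job is handed in; nothing more can be done
None
```

I handed the job in: the webcam faces the near edge (turntable at about 0.05 rad) with its head upright (about 1.56 rad), measured from the last wrist picture. The pot is in its well, I saw no sign that the tumbler or tray moved, and the arm is clear; the sign-off gave no verdict.

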